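Turn the orange lamp dimmer down to half

TASK

The lamp dimmer with the orange knob has been left near full power. Bring its lever back to half power, so that it stands straight up at the green mark, and let go of it. Leave the dimmer with the blue knob set as it is.

Things in the scene. Friction and masses are not known exactly. Their poses are not given: they have to be found in the camera images.
- orange_dimmer: Grey lamp dimmer box fixed to the desk, 120 x 70 x 50 mm (along its own x, y, z), with an orange band round its foot and a black dome (45 mm radius, 50 mm wide along y, top 80 mm above the desk) that carries the scale: five marks, the middle one green, at the very top. The origin is the centre of its underside; z is up; its yaw varies. One lever with an orange knob swings fore and aft in its x-z plane about a hinge parallel to its y axis, 35 mm straight above the origin.
- orange_lever (a joint): Angle of the orange-knobbed lever in rad: 0 = standing straight up at the green mark (half power), +0.7 = leaning to the box's +x as far as it goes (away from the robot, full power), -0.7 = leaning to -x as far as it goes (off). It turns with a light friction (about 1.5 N at the knob) and stays where it is left.
- orange_knob (a point): Centre of the orange knob, 95 mm from the hinge: a round bar 24 mm in diameter and 32 mm long, lying along the hinge axis (the box's y), across the end of an 8 mm steel rod; 130 mm above the desk when the lever is upright, 108 mm at full lean. It can be pinched from above by its two flat ends, 32 mm apart, and so turns between the fingers as the lever swings.
- blue_knob (a point): Centre of the blue knob, same shape and size, on the lever of a second dimmer of the same make with a blue knob and a blue band, to be left as it is; its lever may stand at any angle.

How it is judged:
At the end, for the whole second after the job is handed in: The orange-knobbed lever stands still within 0.18 rad (about 10 degrees) of upright, and the blue knob is within 12 mm of where it was (value of joint orange_lever between -0.18 and 0.18 rad and velocity of joint orange_lever between -0.05 and 0.05 rad/s and distance of blue_knob from where it was at the start of the episode below 0.012 m); the robot touches nothing.
It fails at once if the blue lever is moved (its knob by more than 12 mm) (distance of blue_knob from where it was at the start of the episode above 0.012 m).
It also fails if it takes over 29 s, if anything falls off the work surface, if the arm or the gripper's body presses on something with over 40 N, if the wrist force passes 120 N, or if a joint passes its speed limit or range.

ROBOT

A 6-joint arm with a two-finger parallel gripper is mounted at the origin on a cart in front of the work surface, level with it; the furniture and walls round the work are solid. World frame = base frame: x ahead of the robot, y to its left, z up, the work surface at z = 0. Lengths are in m, angles in rad, forces in N, time in s.
With the tool pointing down it reaches from about 0.325 to 0.875 m from the base axis. Payload 4.4 kg.
Tool frame: the origin (TCP) lies at the very end of the fingers, on their centre line; the grasp point (between the pads) lies arm.pinch_z behind it (arm.pinch_z is the distance from the TCP to the grasp point, in m); z points along the fingers, y is the line along which they close (so a half turn about z gives the same grasp; the last joint's range is limited). The gripper opens to 85 mm and grips with 20 to 120 N. Pads are 22 mm wide; open, the fingers measure 114 mm over their backs; the gripper's body (76 mm by 85 mm) begins 54 mm behind the grasp point. The pads swing forward as they close: fully open they stand 13 mm farther back than shut.
Start: joints at [1.06, 0.207, 1.542, -0, 1.393, -0.15], TCP at [0.202, 0.538, 0.231] pointing down, gripper open.
Joint ranges: [-2.73, 2.73], [-0.86, 2.22], [0.23, 2.46], [-1.11, 4.25], [0.08, 2.63], [-2.82, 2.82]. Speed limits (rad/s): [2.79, 2.79, 3.14, 3.14, 3.14, 3.14].

INTERFACE

Orientations are given as a 3x3 rotation matrix whose columns are the frame's x, y, z axes.
In Python, from workcell import arm gives the robot as it stands.
- The arm moves only by the tool move_arm, never from a script. Its argument "series" is a list of rows, each an object of numbers: "fingers": the opening, from -1 (shut) to 1 (fully open); "dx", "dy", "dz": the shift along the world's x, y, z in cm; "twist": the turn about the world's z in degrees. In form: [{"fingers": .., "dx": .., "dy": .., "dz": .., "twist": ..}, ...]. A call has 1 to 12 rows; each row is the pose to reach, as a shift and turn from the pose commanded when the call began; what a row does not reach only later rows make up. A row lasts 1/10 s, in which the tool goes at most 50 mm and 8.59 degrees, less where a joint would pass 70% of its speed; a pose out of reach is approached as far as the arm can. A call with a gripper value outside its range is refused whole. The fingers move at their own pace and stop on an object; "grip_force" is the grip in N (left out, the last holds). Time passes only in rows, so rows that repeat a pose let the fingers close. It gives the time, the measured TCP pose, the force, the opening and the grip force at its end, in the units of the state.
- arm.observe(): the state, without advancing time (a new reading comes with each control period).
- arm.get_image(name): name is "scene" or "top" or "wrist"; returns the picture (384x512x3 uint8, blue, green, red); there is no depth.
- arm.camera_info(name): a dict with "fov_y" (degrees; the focal length in pixels is half the picture's height over the tangent of half this angle, whatever the lens; pixels are square), "cx", "cy" (the principal point, pixels), "k1" (the pictures are not rectified: a ray, as slopes to the right and down, at radius r is drawn at 1 + k1 r^2 times it, then the intrinsics apply), "rvec" (rotation vector, rad) and "tvec" (3), from world to camera coordinates, as OpenCV has them. Camera axes: x right, y down, z forward; pixel columns grow to the right and rows downward; lengths in m; the calibration is good to about 2 mm. A picture is of the moment at which its call begins: read the wrist's pose just before it. camera_info takes no time and is no camera call; for the wrist camera it gives the pose at the moment of the call.
- arm.close_job(): hands the job in; it is judged then, once.
Trained networks look in the newest picture that a camera, given by its name, has taken for a name from the list of things; names that differ only in an ending like _2 or _b are one class to them, and where a whole thing is asked for, a point or a joint stands for the part that bears it (a point fixed in the world has none). Each returns a list of dicts, best first, with "conf" (0 to 1); they miss things now and then, are a little off and sometimes report something else, mostly with a low value. They report only what shows in the picture. A call takes as long as a camera call.
- arm.recognise(camera, query): "point" ([column, row] in pixels, amid what is visible of it).
- arm.outline_of(camera, query): "region" (384x512 bool, what is visible of it) and "point" ([column, row] in pixels, amid what is visible of it).
The state is a dict: "time_s": time; "joints": joint angles; "qvel": joint speeds; "tau": joint torques, N m; "eef_pos": TCP position; "orientation": TCP orientation; "wrist_force": force on the tool from outside, world axes, zero at the start; "moment": the same for the moment, N m; "grip_width": finger opening in m; "grasp_force": force on a finger pad.
Only numpy, scipy, OpenCV 4.12 (cv2) and the standard library are available. Lean on these libraries where they do the work, as an engineer would, in place of code of your own. Each camera call takes 0.05 s, during which the arm holds its last target. There are 200 camera calls.

## Working session

There is one attempt and no reset: what is moved stays moved. The work goes in short steps, Python scripts to look and compute and a tool call to move; the robot and the scene stay as the last step left them, time stands still between calls to the robot, and variables do not carry over. Pictures are saved under pics/ and viewed, at most 10 in all, crops included, and the job is handed in when it is done.

Besides the shell and the picture viewer there is one more tool, called after "Request:" in YAML: its name, and indented under it one key for each argument. move_arm: Moves the arm, as the interface text tells. Its arguments: {"type":"object","properties":{"series":{"type":"array"},"grip_force":{"type":"number"}},"required":["series"]}

```bash
mkdir -p pics; cat > h.py <<'E'
import numpy as np, cv2
from workcell import arm
def ray(cam,p,ci=None):
    c=ci or arm.camera_info(cam); f=192/np.tan(np.radians(c['fov_y'])/2)
    d=np.array([(p[0]-c['cx'])/f,(p[1]-c['cy'])/f]); u=d.copy()
    for _ in range(20): u=d/(1+c['k1']*(u@u))
    R=cv2.Rodrigues(np.array(c['rvec'],float))[0]; t=np.array(c['tvec'],float).ravel()
    v=R.T@np.array([u[0],u[1],1]); return -R.T@t, v/np.linalg.norm(v)
def atz(cam,p,z):
    o,v=ray(cam,p); return o+v*(z-o[2])/v[2]
def tri(rs):
    A=0;b=0
    for o,v in rs:
        P=np.eye(3)-np.outer(v,v); A=A+P; b=b+P@o
    return np.linalg.solve(A,b)
E
python3 - <<'E'
from h import *
ims=[]
rs={}
for c in("scene","top"):
    im=arm.get_image(c); cv2.imwrite(f"pics/{c}0.png",im)
    for q in("orange_knob","blue_knob","orange_dimmer"):
        r=arm.recognise(c,q)
        for d in r[:3]: print(c,q,np.round(d['point'],1),round(d['conf'],2),atz(c,d['point'],.11).round(3))
        if r: rs.setdefault(q,[]).append(ray(c,r[0]['point']))
for q in rs:
    if len(rs[q])==2: print(q,tri(rs[q]).round(4))
print(arm.pinch_z,arm.observe()['time_s'],arm.observe()['orientation'])
E
```

```text
scene orange_knob [221.9 170. ] 0.73 [0.523 0.33  0.11 ]
scene blue_knob [310.8 207.9] 0.78 [0.568 0.129 0.11 ]
top orange_knob [213.7 169.2] 0.68 [0.531 0.333 0.11 ]
top blue_knob [308.6 156.8] 0.44 [0.559 0.122 0.11 ]
top orange_dimmer [205.1 190.6] 0.66 [0.483 0.352 0.11 ]
orange_knob [0.5301 0.3355 0.1031]
blue_knob [0.5571 0.1227 0.1216]
0.0187 0.4 [[-9.35993195e-01  3.52018042e-01 -1.93009454e-04]
 [ 3.52018087e-01  9.35993148e-01 -3.05316968e-04]
 [ 7.31784454e-05 -3.53717423e-04 -9.99999935e-01]]
```

View pics/scene0.png

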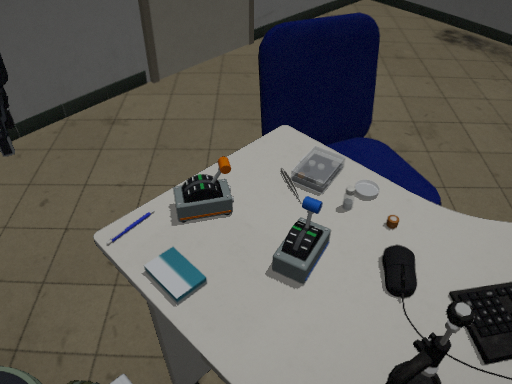

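View pics/top0.png

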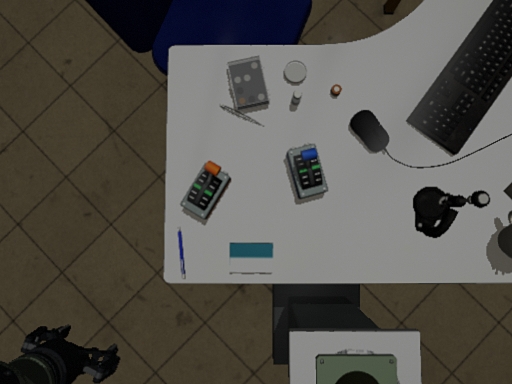

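The pictures show the orange dimmer around top (205,192), with its knob at (213,168) leaning away. The blue one is about 0.2 m to the right at top (307,172). Next I'll measure the orange box's yaw.

```bash
python3 - <<'E'
from h import *
arm.get_image("top")
for q in("orange_dimmer","orange_knob"):
    r=arm.outline_of("top",q)
    if not r: print("none",q); continue
    m=r[0]['region'].astype(np.uint8); rc=cv2.minAreaRect(cv2.findNonZero(m)); z=.05 if 'dim' in q else .108
    P=np.array([atz("top",p,z) for p in cv2.boxPoints(rc)])[:,:2]
    e=P[1]-P[0],P[2]-P[1]
    print(q,r[0]['conf'],m.sum(),P.mean(0).round(4),[(np.linalg.norm(v).round(3),np.degrees(np.arctan2(v[1],v[0])).round(1)) for v in e])
E
```

```text
orange_dimmer 0.68 1672 [0.4895 0.3588] [(np.float64(0.131), np.float64(-30.9)), (np.float64(0.08), np.float64(-121.7))]
orange_knob 0.72 203 [0.5294 0.3429] [(np.float64(0.04), np.float64(-44.5)), (np.float64(0.037), np.float64(-135.0))]
```

Request:
move_arm:
  series:
    - {"fingers": 1,"dx": 33,"dy": -20,"dz": -1,"twist": -10}
    - {"fingers": 1,"dx": 33,"dy": -20,"dz": -1,"twist": -10}
    - {"fingers": 1,"dx": 33,"dy": -20,"dz": -1,"twist": -10}
    - {"fingers": 1,"dx": 33,"dy": -20,"dz": -1,"twist": -10}
    - {"fingers": 1,"dx": 33,"dy": -20,"dz": -1,"twist": -10}
    - {"fingers": 1,"dx": 33,"dy": -20,"dz": -1,"twist": -10}
    - {"fingers": 1,"dx": 33,"dy": -20,"dz": -1,"twist": -10}
    - {"fingers": 1,"dx": 33,"dy": -20,"dz": -1,"twist": -10}
    - {"fingers": 1,"dx": 33,"dy": -20,"dz": -1,"twist": -10}
    - {"fingers": 1,"dx": 33,"dy": -20,"dz": -1,"twist": -10}
    - {"fingers": 1,"dx": 33,"dy": -20,"dz": -1,"twist": -10}

```text
time_s: 1.65
eef_pos: [0.5315, 0.3388, 0.2212]
orientation: [[-0.861, 0.508, -0.001], [0.508, 0.861, 0.0], [0.001, -0.0, -1.0]]
wrist_force: [0.0, 0.2, 1.3]
grip_width: 0.0854
grasp_force: 0.0
```

```bash
python3 - <<'E'
from h import *
s=arm.observe(); print(s['eef_pos'],s['orientation'],s['time_s'],np.abs(s['qvel']).max())
ci=arm.camera_info("wrist"); im=arm.get_image("wrist"); cv2.imwrite("pics/w1.png",im)
for r in arm.recognise("wrist","orange_knob")[:2]:
    for z in(.108,.116): print(r,z,atz("wrist",r['point'],z).round(4))
r=arm.outline_of("wrist","orange_knob")
if r:
    rc=cv2.minAreaRect(cv2.findNonZero(r[0]['region'].astype(np.uint8)))
    P=np.array([atz("wrist",p,.115) for p in cv2.boxPoints(rc)])[:,:2]
    print(rc,P.mean(0),[(np.linalg.norm(v).round(3),np.degrees(np.arctan2(v[1],v[0])).round(1)) for v in (P[1]-P[0],P[2]-P[1])])
E
```

```text
[0.53147896 0.33881266 0.22116155] [[-8.61079358e-01  5.08469849e-01 -8.66821017e-04]
 [ 5.08469886e-01  8.61079751e-01  1.94061876e-04]
 [ 8.45076638e-04 -2.73649707e-04 -9.99999605e-01]] 1.65 0.01695381615917216
{'point': [256.7, 190.4], 'conf': 0.65} 0.108 [0.5312 0.3397 0.108 ]
{'point': [256.7, 190.4], 'conf': 0.65} 0.116 [0.5292 0.3408 0.116 ]
((253.0, 181.5), (59.0, 42.0), 90.0) [0.52231705 0.34152842] [(np.float64(0.032), np.float64(59.5)), (np.float64(0.048), np.float64(-29.6))]
```

View pics/w1.png

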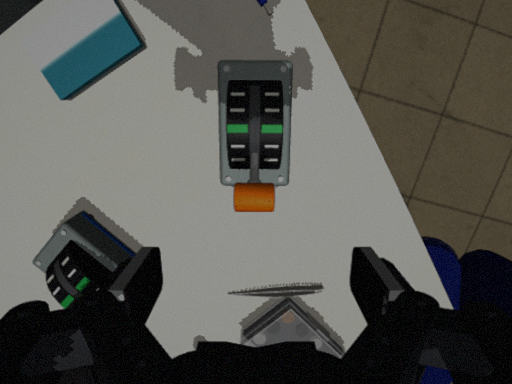

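The wrist view shows the knob at (254,198) and the green mark at (255,128), with the box square to the gripper, so the yaw is right. The network's point sat a little high, so I'll use the pixel positions I read from the picture.

```bash
python3 - <<'E'
from h import *
g=atz("wrist",(255,128),.08); print("top mark",g.round(4))
for p in((254,198),(254,190)):
  for z in(.108,.112,.116,.12):
    k=atz("wrist",p,z); print(p,z,k.round(4),"dist",np.linalg.norm((k-g)[:2]).round(4),"need",np.sqrt(.095**2-(z-.035)**2).round(4))
E
```

```text
top mark [0.4891 0.3629 0.08  ]
(254, 198) 0.108 [0.5358 0.3344 0.108 ] dist 0.0547 need 0.0608
(254, 198) 0.112 [0.5347 0.3351 0.112 ] dist 0.0534 need 0.0556
(254, 198) 0.116 [0.5337 0.3357 0.116 ] dist 0.0522 need 0.0496
(254, 198) 0.12 [0.5326 0.3364 0.12  ] dist 0.051 need 0.0424
(254, 190) 0.108 [0.5299 0.3379 0.108 ] dist 0.0478 need 0.0608
(254, 190) 0.112 [0.5289 0.3385 0.112 ] dist 0.0467 need 0.0556
(254, 190) 0.116 [0.528  0.3391 0.116 ] dist 0.0456 need 0.0496
(254, 190) 0.12 [0.527  0.3397 0.12  ] dist 0.0444 need 0.0424
```

Request:
move_arm:
  series:
    - {"fingers": 1,"dx": 0.3,"dy": -0.3,"dz": -5,"twist": 0}
    - {"fingers": 1,"dx": 0.3,"dy": -0.3,"dz": -9,"twist": 0}
    - {"fingers": 1,"dx": 0.3,"dy": -0.3,"dz": -12.7,"twist": 0}
    - {"fingers": 1,"dx": 0.3,"dy": -0.3,"dz": -12.7,"twist": 0}
    - {"fingers": -1,"dx": 0.3,"dy": -0.3,"dz": -12.7,"twist": 0}
    - {"fingers": -1,"dx": 0.3,"dy": -0.3,"dz": -12.7,"twist": 0}
    - {"fingers": -1,"dx": 0.3,"dy": -0.3,"dz": -12.7,"twist": 0}
    - {"fingers": -1,"dx": 0.3,"dy": -0.3,"dz": -12.7,"twist": 0}
    - {"fingers": -1,"dx": 0.3,"dy": -0.3,"dz": -12.7,"twist": 0}
    - {"fingers": -1,"dx": 0.3,"dy": -0.3,"dz": -12.7,"twist": 0}
  grip_force: 25

```text
time_s: 2.8
eef_pos: [0.5366, 0.3341, 0.097]
orientation: [[-0.86, 0.509, 0.002], [0.509, 0.86, -0.002], [-0.003, -0.0, -1.0]]
wrist_force: [-2.4, -6.0, 6.4]
grip_width: 0.0314
grasp_force: 29.5
```

Request:
move_arm:
  series:
    - {"fingers": -1,"dx": -0.7,"dy": 0.4,"dz": -0.0,"twist": 0}
    - {"fingers": -1,"dx": -1.4,"dy": 0.8,"dz": 0.8,"twist": 0}
    - {"fingers": -1,"dx": -2.2,"dy": 1.3,"dz": 1.2,"twist": 0}
    - {"fingers": -1,"dx": -3.0,"dy": 1.8,"dz": 1.5,"twist": 0}
    - {"fingers": -1,"dx": -3.8,"dy": 2.3,"dz": 1.6,"twist": 0}
    - {"fingers": -1,"dx": -4.6,"dy": 2.7,"dz": 1.7,"twist": 0}
    - {"fingers": -1,"dx": -4.6,"dy": 2.7,"dz": 1.7,"twist": 0}
    - {"fingers": -1,"dx": -4.6,"dy": 2.7,"dz": 1.7,"twist": 0}

```text
time_s: 3.6
eef_pos: [0.4898, 0.362, 0.1128]
orientation: [[-0.861, 0.509, 0.001], [0.509, 0.861, -0.0], [-0.001, 0.0, -1.0]]
wrist_force: [-1.4, -4.4, 5.9]
grip_width: 0.0312
grasp_force: 29.1
```

```bash
python3 - <<'E'
from h import *
cv2.imwrite("pics/w2.png",arm.get_image("wrist"))
E
```

```text
(no output)
```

View pics/w2.png

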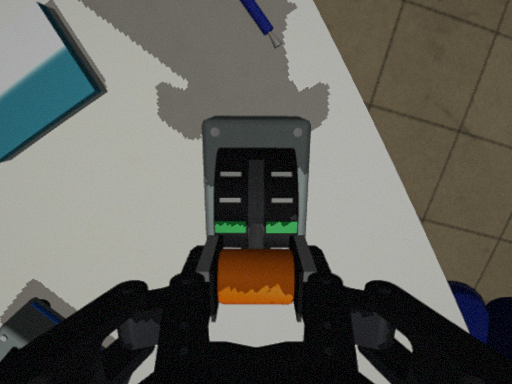

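The knob is held between the pads at about (256,277), and the TCP is over the dome centre. I'll release it, rise and check.

Request:
move_arm:
  series:
    - {"fingers": 1,"dx": 0,"dy": 0,"dz": 0,"twist": 0}
    - {"fingers": 1,"dx": 0,"dy": 0,"dz": 0,"twist": 0}
    - {"fingers": 1,"dx": 0,"dy": 0,"dz": 0,"twist": 0}
    - {"fingers": 1,"dx": 0,"dy": 0,"dz": 0,"twist": 0}
    - {"fingers": 1,"dx": 0,"dy": 0,"dz": 0,"twist": 0}
    - {"fingers": 1,"dx": 0,"dy": 0,"dz": 3,"twist": 0}
    - {"fingers": 1,"dx": 0,"dy": 0,"dz": 7,"twist": 0}
    - {"fingers": 1,"dx": 0,"dy": 0,"dz": 11,"twist": 0}
    - {"fingers": 1,"dx": 0,"dy": 0,"dz": 12,"twist": 0}
    - {"fingers": 1,"dx": 0,"dy": 0,"dz": 12,"twist": 0}
    - {"fingers": 1,"dx": 0,"dy": 0,"dz": 12,"twist": 0}

```text
time_s: 4.75
eef_pos: [0.4887, 0.3618, 0.2297]
orientation: [[-0.861, 0.509, -0.002], [0.509, 0.861, -0.001], [0.001, -0.002, -1.0]]
wrist_force: [0.1, -0.5, -0.0]
grip_width: 0.0853
grasp_force: 0.0
```

```bash
python3 - <<'E'
from h import *
cv2.imwrite("pics/w3.png",arm.get_image("wrist"))
r=arm.recognise("wrist","orange_knob")
for d in r[:1]: print(d,atz("wrist",d['point'],.13).round(4))
arm.get_image("scene"); r=arm.recognise("scene","blue_knob"); print(r[:1])
E
```

```text
{'point': [258.7, 194.9], 'conf': 0.7} [0.4879 0.3632 0.13  ]
[{'point': [310.7, 206.6], 'conf': 0.57}]
```

View pics/w3.png

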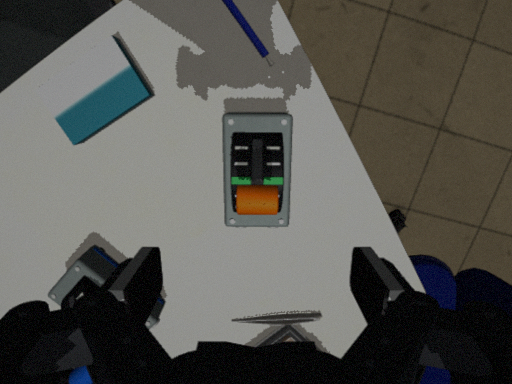

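The knob is at (258,200) and the box top spans rows 113–227. I'll compute the lean from those.

```bash
python3 - <<'E'
from h import *
c=(atz("wrist",(257.5,113),.05)+atz("wrist",(257.5,227),.05))/2
k=atz("wrist",(258,200),.13); e=np.array([.861,-.509])
print(c,k,np.degrees(np.arcsin((k-c)[:2]@e/.095)), np.linalg.norm(atz("wrist",(257.5,113),.05)-atz("wrist",(257.5,227),.05)))
print(atz("wrist",(258,181),.08))
E
```

```text
[0.48802672 0.36255782 0.05      ] [0.49160033 0.36074666 0.13      ] 2.412414900573853 0.1183274777835772
[0.48924496 0.36231607 0.08      ]
```

The lever leans about 2°, well inside the 10° limit, and the blue knob hasn't moved.

```bash
python3 -c "
from workcell import arm
print(arm.close_job())"
```

```text
the job is handed in; nothing more can be done
None
```

The orange lever is back at half power, measured about 2° from upright, and released; the blue dimmer was not touched, and the job was handed in at about 5 s (no verdict came back).

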